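# Find the loose hold-down bolt on the bottle mixer and hold its cover open

## Robot

A 6-joint arm with a two-finger parallel gripper is mounted at the origin on a cart in front of the work surface, level with it; the furniture and walls round the work are solid. World frame = base frame: x ahead of the robot, y to its left, z up, the work surface at z = 0. Lengths are in mm, angles in degrees, forces in N, time in s.
With the tool pointing down it reaches from about 250 to 775 mm from the base axis. Payload 4 kg.
Tool frame: the origin (TCP) lies on the centre line of the jaws, within the pads' length; the fingertips stand 22 mm ahead of it and the grasp point (between the pads) lies 3 mm ahead of it; z points along the fingers, y is the line along which they close (so a half turn about z gives the same grasp; the last joint's range is limited). The gripper opens to 85 mm and grips with 20 to 120 N. Pads are 22 mm wide; open, the fingers measure 114 mm over their backs; the gripper's body (76 mm by 85 mm) begins 54 mm behind the grasp point. The pads swing forward as they close: fully open they stand 13 mm farther back than shut.
Start: joints at [61.473, 4.996, 78.535, -0, 96.463, -5.907], TCP at [211.552, 507.702, 253.341] pointing down, gripper open.
Joint ranges: [-177.83, 177.83], [-43.37, 116.18], [15.69, 146.23], [-61.86, 241.86], [9.47, 152.12], [-147.06, 147.06]. Speed limits (degrees/s): [159.86, 159.86, 180, 180, 180, 180].

## Interface

Orientations are given as a 3x3 rotation matrix whose columns are the frame's x, y, z axes.
In Python, from workcell import env gives the robot as it stands. Calls block until the motion is done:
- env.move_pose(position, orientation): joint-space move of the TCP to a pose.
- env.servo_line(position, orientation=None, feed=150): straight line of the TCP; orientation=None keeps the orientation; feed is the mean speed in mm/s.
- env.goto_joints(angles): joint-space move.
- env.command_gripper(opening, grip_force=None): finger opening in mm; grip_force is the grip in N (None keeps the last); returns when the fingers have stopped.
- env.dwell(seconds).
- env.solve_ik(position, orientation): joint angles nearest the present ones, or None.
- env.sense(): the state.
- env.snapshot(name): name is "scene" or "top" or "wrist"; returns a dict with "color" (420x560x3 uint8, red, green, blue), "range_z" (420x560 float32, mm along the optical axis (not along the pixel's ray), 0 where there is no reading), "K" (3x3 intrinsics, pixels), "cam_to_world" (4x4, takes a point from camera to world coordinates). Camera axes: x right, y down, z forward; pixel columns grow to the right and rows downward; lengths in mm; the calibration is good to about 2 mm. A picture is of the moment at which its call begins.
A pose or a line that the arm cannot do raises env.PlanningError and nothing moves.
- env.close_job(): hands the job in; it is judged then, once.
The state is a dict: "clock": time; "joints": joint angles; "joint_velocities": joint speeds; "joint_efforts": joint torques, N m; "eef_pos": TCP position; "tcp_rot": TCP orientation; "force": force on the tool from outside, world axes, zero at the start; "ft_torque": the same for the moment, N m; "gripper_width": finger opening in mm; "finger_force": force on a finger pad.
Only numpy, scipy, OpenCV 4.12 (cv2) and the standard library are available. Lean on these libraries where they do the work, as an engineer would, in place of code of your own. Each camera call takes 0.05 s, during which the arm holds its last target. There are 200 camera calls.

## Task

Make the three-place bottle mixer ready: press its three blue hinged covers down until each one clicks and stays shut, then tap the three steel hold-down bolts in the covers with a fingertip, one after another from left to right, firmly enough to push in a loose one; only one, with too short a bottle under it, will sink in. Then take that bolt's cover by its lug, lift it well open (about 60 degrees) and keep holding it there, so that a colleague can change the bottle: finish while holding it, with the other two covers still shut and the spare bottle and the sample cup left alone.

Things in the scene. Friction and masses are not known exactly. Their poses are not given: they have to be found in the camera images.
- mixer: the bench mixer, fixed to the worktop: a light grey housing with an aluminium deck, 166 x 250 mm, deck 80 mm above the worktop, control panel on the side that faces the robot. Origin: on the worktop under the middle place; its x axis points from the panel to the hinges, y to the left place, z up. Three equal bottle places stand in a row along y, 72 mm apart
- cover_left (a joint): angle in rad of the left (+y) place's blue hinged cover (46 mm wide, 78 mm long, 6 mm thick): 0 shut, up to 1.5 with its front edge swung up and back. Unlatched it is sprung to stand at about 0.5, and goes back there from wider open when let go. Pushed down at the lug against 8 to 12 N its front edge snaps under a spring ball at about 0.1, after which it stays below 0.03 by itself; pulling it open again takes 6 to 10 N at the lug
- lug_left (a point): grip point in the finger lug on the left cover, 64 mm ahead of the hinge axis and 26 mm above it when shut. The lug stands up from the cover's front end, 12 mm wide along the hinge axis, 15 mm deep; its top, rounded at 7.5 mm radius, is 9 mm above this point, the cover's face 23 mm below. The ball catch in front rises 6 mm above the shut cover's face. z axis: out of the cover's face
- hinge_left (a point): point on the left cover's hinge axis, which runs along the mixer's y, 84 mm above the worktop; x and z axes turn with the cover
- bolt_left (a joint): how far in m the hold-down bolt in the left cover has sunk: 0 standing proud (red band showing under its head), 0.008 fully in. It slides with about 1.5 N of friction, has no return spring and stays where it is pushed. With the cover latched, a bolt with a bottle of the proper height under it is stopped within about 0.001 (0.002 if pushed hard); the loose one goes in to 0.008
- head_left (a point): top centre of the left bolt's round steel head: 16 mm across, 8 mm high, in the middle of the cover, 38 mm ahead of the hinge axis; when proud it is 25.5 mm above the hinge axis with the cover shut (17.5 mm when fully in)
- cover_middle (a joint): the same on the middle place, as cover_left
- lug_middle (a point): the same on the middle place, as lug_left
- hinge_middle (a point): the same on the middle place, as hinge_left
- bolt_middle (a joint): the same on the middle place, as bolt_left
- head_middle (a point): the same on the middle place, as head_left
- cover_right (a joint): the same on the right (-y) place, as cover_left
- lug_right (a point): the same on the right (-y) place, as lug_left
- hinge_right (a point): the same on the right (-y) place, as hinge_left
- bolt_right (a joint): the same on the right (-y) place, as bolt_left
- head_right (a point): the same on the right (-y) place, as head_left
- spare_mid (a point): centre of the spare dropper bottle with a red cap, standing on the worktop to the left of the mixer: 27 mm across, 63 mm tall; not to be knocked
- cup_mid (a point): centre of the clear sample cup, 52 mm across, 60 mm tall, standing to the right of the mixer; not to be knocked

How it is judged (in metres and radians):
On the way, in this order (a step that is already met when the one before it is completed fails the run):
1. all three covers are latched shut, fingers off them (value of joint each of cover_left, cover_middle, cover_right below 0.04 rad and contact force between the fingers and cover_left below 0.1 N and contact force between the fingers and cover_middle below 0.1 N and contact force between the fingers and cover_right below 0.1 N), for 0.2 s.
2. the left bolt is tapped with a fingertip (at least 2 N) with all covers shut (value of joint each of cover_left, cover_middle, cover_right below 0.04 rad and contact force between the fingers and bolt_left above 2 N), for 0.02 s.
3. the middle bolt is tapped with a fingertip (at least 2 N) with all covers shut (value of joint each of cover_left, cover_middle, cover_right below 0.04 rad and contact force between the fingers and bolt_middle above 2 N), for 0.02 s.
4. the right bolt is tapped with a fingertip (at least 2 N) with all covers shut (value of joint each of cover_left, cover_middle, cover_right below 0.04 rad and contact force between the fingers and bolt_right above 2 N), for 0.02 s.
At the end, for the whole second after the job is handed in: the fingers hold the cover of the bolt that sank (more than 5 mm in) open by more than 0.85 rad, the other two covers are latched (under 0.04 rad) and their bolts stand proud (sunk less than 4 mm) (((value of joint cover_left above 0.85 rad and value of joint bolt_left above 0.005 m and contact force between the fingers and cover_left above 0.3 N and value of joint each of cover_middle, cover_right below 0.04 rad and value of joint each of bolt_middle, bolt_right below 0.004 m) or (value of joint cover_middle above 0.85 rad and value of joint bolt_middle above 0.005 m and contact force between the fingers and cover_middle above 0.3 N and value of joint each of cover_left, cover_right below 0.04 rad and value of joint each of bolt_left, bolt_right below 0.004 m) or (value of joint cover_right above 0.85 rad and value of joint bolt_right above 0.005 m and contact force between the fingers and cover_right above 0.3 N and value of joint each of cover_left, cover_middle below 0.04 rad and value of joint each of bolt_left, bolt_middle below 0.004 m))); the arm keeps its last pose, push and grip.
It fails at once if the spare bottle is shifted more than 20 mm (distance of spare_mid from where it was at the start of the episode above 0.02 m).
It fails at once if the sample cup is shifted more than 20 mm (distance of cup_mid from where it was at the start of the episode above 0.02 m).
It also fails if it takes over 64 s, if anything falls off the work surface, if the arm or the gripper's body presses on something with over 40 N, if the wrist force passes 120 N, or if a joint passes its speed limit or range.

## Working session

There is one attempt and no reset: what is moved stays moved. The work goes in short steps, each a Python script; the robot and the scene stay as the last script left them, time stands still between calls to the robot, and variables do not carry over. Pictures are saved under pics/ and viewed, at most 10 in all, crops included, and the job is handed in when it is done.

```bash
mkdir -p pics; ls; python3 - <<'E'
from workcell import env
import cv2,numpy as np,pickle
d={n:env.snapshot(n) for n in("scene","top")}
pickle.dump(d,open('d0.pkl','wb'))
cv2.imwrite('pics/a.png',d['scene']['color'][:,:,::-1]);cv2.imwrite('pics/b.png',d['top']['color'][:,:,::-1])
for n in d: print(n,d[n]['K'].round(1).tolist(),d[n]['cam_to_world'].round(2).tolist(),(d[n]['range_z']>0).mean())
s=env.sense();print(s)
E
```

```text
pics
scene [[398.2, 0.0, 275.7], [0.0, 398.2, 209.4], [0.0, 0.0, 1.0]] [[0.68, -0.49, 0.54, -32.35], [-0.73, -0.44, 0.52, -560.0], [-0.02, -0.75, -0.66, 750.89], [0.0, 0.0, 0.0, 1.0]] 0.99578231292517
top [[490.9, 0.0, 279.5], [0.0, 490.9, 208.9], [0.0, 0.0, 1.0]] [[0.02, -0.99, 0.14, 342.72], [-1.0, -0.02, 0.02, -71.53], [-0.01, -0.15, -0.99, 1228.82], [0.0, 0.0, 0.0, 1.0]] 0.9956037414965987
{'clock': 0.1, 'joints': array([ 6.14713786e+01,  5.03690670e+00,  7.86168346e+01, -9.71190294e-05,
        9.64627772e+01, -5.90911473e+00]), 'joint_velocities': array([-0.03854935, -0.14224117, -0.07877429, -0.04056376, -0.09453589,
        0.00133885]), 'joint_efforts': array([ 3.13121775e-03, -3.53014255e+01, -3.14219928e+01, -5.19534785e-05,
        7.91150727e-03, -2.69013765e-05]), 'eef_pos': array([211.36292987, 507.32749533, 252.23010699]), 'tcp_rot': array([[-9.23079155e-01,  3.84608806e-01, -9.69777225e-04],
       [ 3.84609973e-01,  9.23077447e-01, -1.78750825e-03],
       [ 2.07688071e-04, -2.02299760e-03, -9.99997932e-01]]), 'force': array([-0.28458141,  0.22187141, -0.14801958]), 'ft_torque': array([-0.00810771, -0.00323989, -0.0259876 ]), 'finger_force': 0.0, 'gripper_width': 84.98844341080243}
```

View pics/a.png

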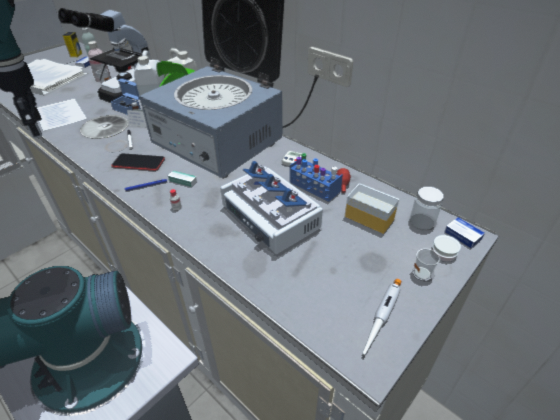

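View pics/b.png

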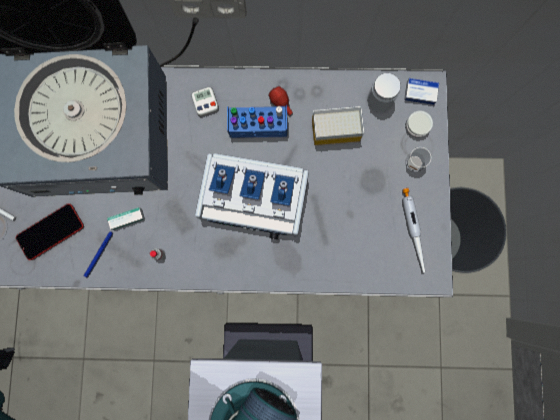

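The pictures show the mixer at about (252,195) in the top view, with its three blue covers at (221,180), (252,185) and (284,190) standing ajar. The spare bottle is at (157,255) and the cup is far to the right at (419,160). Next I measure the deck plane and covers from the top view.

```bash
cat > h.py <<'E'
import cv2,numpy as np
def cloud(s):
    z=s['range_z'];K=s['K'];v,u=np.indices(z.shape)
    P=np.dstack([(u-K[0,2])/K[0,0]*z,(v-K[1,2])/K[1,1]*z,z,np.ones_like(z)])
    return (P@s['cam_to_world'].T)[...,:3]
def blue(s):
    h=cv2.cvtColor(s['color'],cv2.COLOR_RGB2HSV)
    return (h[...,0]>98)&(h[...,0]<122)&(h[...,1]>120)&(h[...,2]>40)
def blobs(m,amin):
    n,l,st,c=cv2.connectedComponentsWithStats(m.astype(np.uint8))
    return [(l==i,c[i],st[i,4]) for i in range(1,n) if st[i,4]>=amin]
E
python3 - <<'E'
import pickle;from h import *
d=pickle.load(open('d0.pkl','rb'))
for n in d:
    s=d[n];P=cloud(s);ctr=P[195,252] if n=='top' else ctr
    near=np.hypot(P[...,0]-ctr[0],P[...,1]-ctr[1])<190
    m=near&(P[...,2]>68)&(P[...,2]<92)
    b=max(blobs(m,50),key=lambda t:t[2])
    print(n,ctr,cv2.minAreaRect(P[m][:,:2].astype(np.float32)),np.median(P[m][:,2]), b[2])
    for q,c,a in blobs(blue(s)&near&(P[...,2]>60),25):
        p=P[q];print(c.round(),a,p.mean(0).round(1),p.min(0).round(),p.max(0).round(),cv2.minAreaRect(p[:,:2].astype(np.float32)))
P=cloud(d['top']);print(P[255,157],P[160,419], P[175:190,60:66].mean((0,1)))
E
```

```text
Traceback (most recent call last):
NameError: name 'ctr' is not defined. Did you mean: 'chr'?
```

```bash
python3 - <<'E'
import pickle;from h import *
d=pickle.load(open('d0.pkl','rb'))
ctr=cloud(d['top'])[195,252]
for n in d:
    s=d[n];P=cloud(s)
    near=np.hypot(P[...,0]-ctr[0],P[...,1]-ctr[1])<190
    m=near&(P[...,2]>68)&(P[...,2]<92)
    b=max(blobs(m,50),key=lambda t:t[2])
    print(n,ctr,cv2.minAreaRect(P[b[0]][:,:2].astype(np.float32)),np.median(P[m][:,2]), b[2])
    for q,c,a in blobs(blue(s)&near&(P[...,2]>60),25):
        p=P[q];print(c.round(),a,p.mean(0).round(1),p.min(0).round(),p.max(0).round(),cv2.minAreaRect(p[:,:2].astype(np.float32)))
P=cloud(d['top']);print(P[255,157],P[160,419], P[175:190,60:66].mean((0,1)))
E
```

```text
scene [535.61347263  10.97752096 122.59719289] ((549.5795288085938, 16.034942626953125), (252.81800842285156, 160.8280029296875), 81.01392364501953) 79.39668284540858 2246
[275. 187.] 434 [554.3   2.4 114.3] [516. -83.  73.] [609. 107. 149.] ((562.4638061523438, 12.329048156738281), (185.5991668701172, 70.33547973632812), 81.04741668701172)
top [535.61347263  10.97752096 122.59719289] ((552.0302734375, 15.439849853515625), (250.29843139648438, 161.31082153320312), 81.18244171142578) 80.57920911635097 3933
[222. 180.] 409 [572.4  82.6 114. ] [540.  58.  80.] [613. 108. 153.] ((576.353759765625, 83.16255187988281), (44.38417434692383, 69.40292358398438), 83.17960357666016)
[252. 185.] 424 [560.9  12.1 112.7] [528. -12.  82.] [601.  38. 151.] ((564.441162109375, 12.635766983032227), (44.091304779052734, 69.49533081054688), 81.15067291259766)
[282. 191.] 435 [549.3 -58.  110.7] [516. -83.  80.] [590. -33. 147.] ((552.7042846679688, -58.28081512451172), (43.67264175415039, 70.748779296875), 81.90745544433594)
[397.85646913 241.2266569   47.38889926] [ 655.05341404 -403.8317859     2.94194306] [549.9370197  431.46276977 162.08111927]
```

```bash
cat >> h.py <<'E'
YAW=np.deg2rad(-9.2)
X=np.array([np.cos(YAW),np.sin(YAW),0]);Y=np.array([-np.sin(YAW),np.cos(YAW),0]);Z=np.array([0,0,1.])
def R(t,flip=1):
    """tool tilted about mixer y; t>0: gripper body leans away from robot (turns with opening cover); deg"""
    t=np.deg2rad(t);n=np.sin(t)*X+np.cos(t)*Z
    z=-n;y=flip*Y;return np.column_stack([np.cross(y,z),y,z])
E
python3 - <<'E'
from workcell import env;from h import *;import pickle
s=env.sense();p=s['eef_pos'].copy();p[2]=340
env.servo_line(p,feed=250)
best=None
for f in(1,-1):
    q=env.solve_ik([510,15,300],R(0,f));print(f,q)
    print([(t,x,env.solve_ik([x,15,z],R(t,f)) is not None) for t in(-30,-15,0,15,30,45,60) for x,z in((535,115),(580,180))])
    if q is not None and(best is None or abs(q[5])<abs(best[5])): best=q
env.goto_joints(best)
w=env.snapshot('wrist');pickle.dump(w,open('w.pkl','wb'));cv2.imwrite('pics/c.png',w['color'][:,:,::-1])
print(w['cam_to_world'].round(2).tolist(),w['K'][0,0]);s=env.sense();print(s['clock'],s['eef_pos'],s['force'])
E
```

```text
1 [-4.68438404e+00 -3.53572801e-01  7.88262788e+01 -2.54444375e-14
  1.01527294e+02 -8.54843840e+01]
[(-30, 535, True), (-30, 580, True), (-15, 535, True), (-15, 580, True), (0, 535, True), (0, 580, True), (15, 535, True), (15, 580, True), (30, 535, True), (30, 580, True), (45, 535, True), (45, 580, True), (60, 535, True), (60, 580, True)]
-1 [-4.68438404e+00 -3.53572801e-01  7.88262788e+01 -2.54444375e-14
  1.01527294e+02  9.45156160e+01]
[(-30, 535, True), (-30, 580, True), (-15, 535, True), (-15, 580, True), (0, 535, True), (0, 580, True), (15, 535, True), (15, 580, True), (30, 535, True), (30, 580, True), (45, 535, True), (45, 580, True), (60, 535, True), (60, 580, True)]
[[0.16, 0.95, 0.28, 439.87], [0.99, -0.15, -0.04, 26.87], [0.0, 0.28, -0.96, 421.0], [0.0, 0.0, 0.0, 1.0]] 292.8912520935494
2.725 [509.99801908  15.83954118 300.07974347] [-0.30588206 -0.60606981  0.55373113]
```

View pics/c.png

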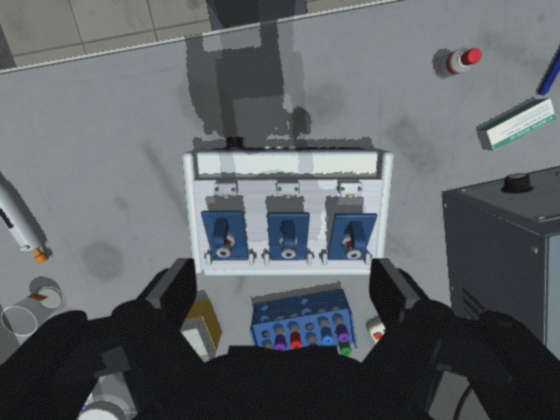

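The wrist view shows the three covers from above, at (224,236), (288,236) and (350,236). Their catches are in front at row ~188, with left at image right. I fit each cover's plane for its hinge line and angle.

```bash
python3 - <<'E'
import pickle;from h import *
d=pickle.load(open('d0.pkl','rb'));w=pickle.load(open('w.pkl','rb'))
O=np.array([564.4,12.6,0])
for n,s in(('top',d['top']),('wrist',w)):
    P=cloud(s)-O;M=np.dstack([P@X,P@Y,P[...,2]])
    B=blue(s)&(abs(M[...,0])<75)&(abs(M[...,1])<115)&(M[...,2]>78)
    for yc in(72,0,-72):
        m=M[B&(abs(M[...,1]-yc)<34)]
        y0=(np.percentile(m[:,1],1)+np.percentile(m[:,1],99))/2
        f=m[abs(m[:,1]-y0)>11]          # cover face beside lug & bolt
        for _ in range(3):
            a,b=np.polyfit(f[:,0],f[:,2],1);r=abs(f[:,2]-a*f[:,0]-b);f=f[r<max(3,2*np.median(r))]
        th=np.arctan(-a);hx=(84+3/np.cos(th)-b)/a
        c,sn=np.cos(th),np.sin(th);dx=-(m[:,0]-hx);dz=m[:,2]-84
        u=dx*c+dz*sn;v=-dx*sn+dz*c;l=v>12
        print(n,yc,len(m),'y0 %.1f th %.3f hx %.1f res %.1f'%(y0,th,hx,r.mean()),'u face %.1f..%.1f'%(u.min(),u.max()),'lug u %.1f y %.1f vmax %.1f'%(np.median(u[l]),np.median(m[l,1]),v.max()))
    k=(M[...,2]>74)&(M[...,2]<86)&(abs(M[...,0])<110)&(abs(M[...,1])<140)
    print(cv2.minAreaRect(M[k][:,:2].astype(np.float32)))
E
```

```text
top 72 409 y0 71.7 th 0.520 hx 37.0 res 1.1 u face 3.0..85.8 lug u 74.0 y 73.0 vmax 37.8
top 0 424 y0 -0.3 th 0.508 hx 36.5 res 1.3 u face 4.2..82.9 lug u 72.6 y 0.4 vmax 35.7
top -72 435 y0 -71.9 th 0.451 hx 38.4 res 1.2 u face 3.7..83.6 lug u 73.6 y -71.7 vmax 36.7
((-13.369941711425781, 0.41493988037109375), (159.90176391601562, 248.96197509765625), 0.38077858090400696)
wrist 72 1365 y0 71.4 th 0.512 hx 34.7 res 0.6 u face 2.0..80.6 lug u 72.1 y 72.0 vmax 36.3
wrist 0 1469 y0 0.3 th 0.500 hx 34.1 res 0.4 u face 1.9..216.3 lug u 71.8 y 1.0 vmax 189.2
wrist -72 1453 y0 -70.6 th 0.456 hx 34.9 res 0.5 u face 1.7..188.3 lug u 71.7 y -71.0 vmax 207.3
((-14.325942993164062, 0.6293792724609375), (158.93724060058594, 247.6330108642578), 0.25002601742744446)
```

```bash
cat >> h.py <<'E'
H=np.array([564.4,12.6,0])+34.6*X+0.4*Y+84*Z
YK={'left':72,'middle':0,'right':-72}
def pt(k,d,h): return H+YK[k]*Y-d*X+h*Z
def lugtip(k,th):  # fingertip centre resting on the rounded lug top
    a=np.arctan2(27.5,64)+th;r=np.hypot(64,27.5)
    return pt(k,r*np.cos(a),r*np.sin(a)+7.5)
E
cat > press.py <<'E'
from workcell import env;from h import *;import sys
def press(k):
    up=lugtip(k,.62)+[0,0,47]
    env.move_pose(up,R(0)); env.servo_line(lugtip(k,.58)+22*Z,feed=120)
    f0=env.sense()['force'][2];log=[]
    for th in(.45,.33,.22,.13,.06,.02,0,-.015,-.03):
        env.servo_line(lugtip(k,th)+22*Z,feed=60)
        s=env.sense();log.append((th,round(s['force'][2]-f0,1)))
        if log[-1][1]>30: break
    print(k,s['clock'],log)
    env.servo_line(s['eef_pos']+[0,0,60],feed=150)
if __name__=='__main__':
    env.command_gripper(0,40)
    for k in sys.argv[1:]: press(k)
    w=env.snapshot('wrist');cv2.imwrite('pics/p_%s.png'%sys.argv[-1],w['color'][:,:,::-1])
    s=env.sense();print(s['clock'],s['eef_pos'],s['gripper_width'])
E
python3 press.py right
```

```text
right 6.8333 [(0.45, np.float64(0.5)), (0.33, np.float64(5.1)), (0.22, np.float64(2.9)), (0.13, np.float64(2.9)), (0.06, np.float64(2.0)), (0.02, np.float64(0.9)), (0, np.float64(1.4)), (-0.015, np.float64(4.7)), (-0.03, np.float64(7.5))]
7.4417 [523.3583104  -53.26695611 198.86075848] -0.0640428323602256
```

View pics/p_right.png

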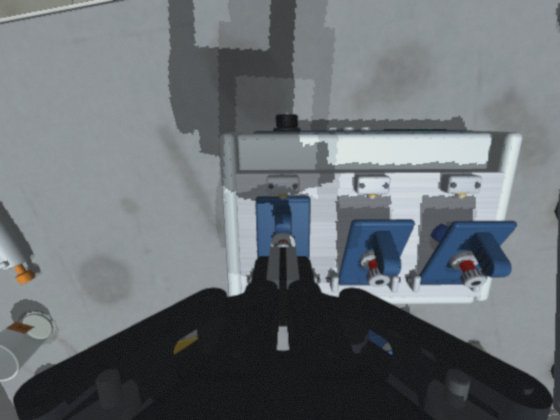

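The right cover, at (283,225), looks flat while the other two stand raised. I'll check its angle by depth, then press the others.

```bash
cat >> h.py <<'E'
def angles(s):
    P=cloud(s)-H;M=np.dstack([P@X,P@Y,P[...,2]]);B=blue(s);out={}
    for k,yc in YK.items():
        m=M[B&(abs(M[...,1]-yc)<26)&(abs(M[...,1]-yc)>11)&(M[...,0]>-90)&(M[...,0]<5)&(M[...,2]>-6)&(M[...,2]<70)]
        if len(m)<30: out[k]=None;continue
        for _ in range(3):
            a,b=np.polyfit(m[:,0],m[:,2],1);r=abs(m[:,2]-a*m[:,0]-b);m=m[r<max(2,2*np.median(r))]
        out[k]=(round(float(np.arctan(-a)),3),len(m),round(float(np.percentile(m[:,2],90)),1))
    return out
E
python3 - <<'E'
from workcell import env;from h import *
print(angles(env.snapshot('wrist')),angles(env.snapshot('top')),angles(env.snapshot('scene')))
E
```

```text
{'left': (0.517, 1253, 40.4), 'middle': (0.493, 1300, 38.7), 'right': (0.006, 1196, 4.6)} {'left': (0.516, 130, 40.6), 'middle': (0.398, 19, 39.9), 'right': (-0.093, 37, 5.3)} {'left': (0.519, 46, 39.8), 'middle': (0.504, 61, 38.6), 'right': (0.013, 100, 4.9)}
```

```bash
python3 press.py middle left && python3 - <<'E'
from workcell import env;from h import *
print(angles(env.snapshot('wrist')),angles(env.snapshot('scene')))
E
```

```text
middle 10.9667 [(0.45, np.float64(-0.8)), (0.33, np.float64(2.7)), (0.22, np.float64(1.6)), (0.13, np.float64(2.1)), (0.06, np.float64(1.3)), (0.02, np.float64(-0.9)), (0, np.float64(0.5)), (-0.015, np.float64(4.1)), (-0.03, np.float64(6.1))]
left 14.6833 [(0.45, np.float64(1.8)), (0.33, np.float64(4.0)), (0.22, np.float64(3.3)), (0.13, np.float64(3.7)), (0.06, np.float64(2.9)), (0.02, np.float64(0.5)), (0, np.float64(2.5)), (-0.015, np.float64(4.3)), (-0.03, np.float64(7.4))]
15.2917 [546.3817857   88.7028598  198.78155849] 0.06872270744958159
{'left': (0.007, 1235, 4.7), 'middle': (0.003, 1953, 4.7), 'right': (0.003, 1764, 4.7)} {'left': (0.011, 79, 4.9), 'middle': (0.023, 85, 5.0), 'right': (0.008, 105, 4.8)}
```

```bash
cat > tap.py <<'E'
from workcell import env;from h import *
for k in('left','middle','right'):
    env.move_pose(pt(k,38,55)+22*Z,R(0));env.servo_line(pt(k,38,30)+22*Z,feed=100)
    env.dwell(.1);f0=env.sense()['force'][2];log=[]
    for h in np.arange(27,10,-1.):
        env.servo_line(pt(k,38,h)+22*Z,feed=25)
        s=env.sense();f=s['force'][2]-f0;log.append((int(h),round(float(f),1)))
        if f>7.5: break
    env.dwell(.1);s=env.sense();print(k,round(s['clock'],1),log,round(s['eef_pos'][2]-22-84,1),round(s['force'][2]-f0,1))
    env.servo_line(pt(k,38,60)+22*Z,feed=150)
E
python3 tap.py; python3 - <<'E'
from workcell import env;from h import *
print(angles(env.snapshot('scene')),env.sense()['clock'])
E
```

```text
left 17.6 [(27, 0.1), (26, -1.0), (25, 1.8), (24, 5.9), (23, 7.9)] 25.2 8.5
middle 22.2 [(27, 0.3), (26, -0.6), (25, 1.7), (24, 1.8), (23, 1.3), (22, 0.3), (21, 2.2), (20, 0.4), (19, -0.2), (18, -0.3), (17, 4.2), (16, 6.5), (15, 8.1)] 16.5 8.8
right 24.9 [(27, -1.0), (26, -0.6), (25, 1.2), (24, 6.1), (23, 8.4)] 25.3 8.1
{'left': (0.012, 80, 5.0), 'middle': (0.013, 95, 4.9), 'right': (0.015, 74, 4.9)} 25.3833
```

The middle bolt sank; the other two held. Next I grasp the middle lug and check the opening arc for IK first.

```bash
cat >> h.py <<'E'
def arc(k,th,d=64,h=34):
    c,s=np.cos(th),np.sin(th);return pt(k,d*c-h*s,d*s+h*c)
E
python3 - <<'E'
from workcell import env;from h import *
for t in(0,15,30,45,55,62):
    for f in(1,.6):
        q=env.solve_ik(arc('middle',np.deg2rad(t)),R(f*t));print(t,f,None if q is None else q.round())
env.command_gripper(36,50)
env.move_pose(arc('middle',0)+45*Z,R(0));env.servo_line(arc('middle',0),feed=80)
s=env.sense();print(s['force'],s['eef_pos']-arc('middle',0))
env.command_gripper(0,50)
s=env.sense();print(s['clock'],s['force'],s['gripper_width'],s['finger_force'])
w=env.snapshot('wrist');cv2.imwrite('pics/g.png',w['color'][:,:,::-1])
E
```

```text
0 1 [ -4.   7.  92.  -0.  81. -85.]
0 0.6 [ -4.   7.  92.  -0.  81. -85.]
15 1 [ -5.  18.  79.   1.  99. -86.]
15 0.6 [ -5.  14.  83.   1.  92. -85.]
30 1 [ -5.  29.  65.   2. 116. -86.]
30 0.6 [ -5.  21.  74.   1. 104. -86.]
45 1 [ -6.  41.  52.   3. 132. -85.]
45 0.6 [ -5.  29.  64.   2. 114. -86.]
55 1 [ -6.  49.  43.   4. 143. -85.]
55 0.6 [ -6.  34.  57.   2. 121. -86.]
62 1 [ -6.  54.  37.   5. 150. -84.]
62 0.6 [ -6.  38.  52.   3. 126. -86.]
[ 0.9157663  -0.50956974  0.17427992] [ 0.14777088 -0.08118871 -0.01043291]
27.275 [-0.6030297   0.68151871  1.76062449] 10.780780410591358 51.3468786055455
```

View pics/g.png

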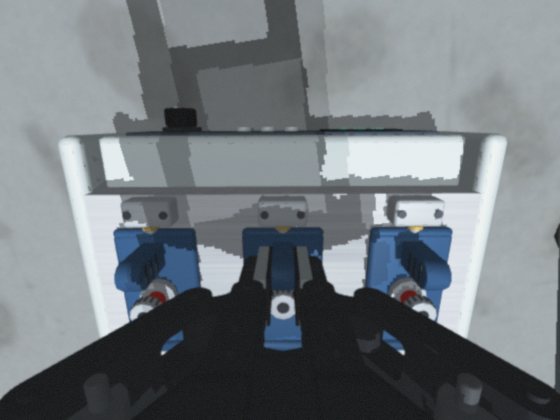

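The picture shows the pads closed on the middle lug at (283,265), with the red bands still showing on the outer bolts. I'll lift along the arc.

```bash
python3 - <<'E'
from workcell import env;from h import *
for t in(3,6,10,15,20,26,32,38,44,50,56,61):
    env.servo_line(arc('middle',np.deg2rad(t)),R(.85*t),feed=50)
    s=env.sense();print(t,s['force'].round(1),round(s['gripper_width'],1),round(s['finger_force'],1))
    if np.linalg.norm(s['force'])>45: break
env.dwell(.3);s=env.sense();print(s['clock'],s['force'])
n=env.snapshot('scene');print(angles(n))
c=n['color'][130:270,190:350,::-1];cv2.imwrite('pics/e.png',cv2.resize(c,None,fx=4,fy=4))
E
```

```text
3 [0.7 1.2 4.1] 11.2 51.9
6 [-0.   0.9  2.4] 10.6 51.6
10 [-1.2  1.7  1.6] 10.7 51.3
15 [-1.1  2.5 -0.9] 10.6 51.1
20 [-3.1  2.  -2.7] 10.8 50.8
26 [-5.4  3.6 -2.7] 10.5 50.6
32 [-5.1  3.  -2.4] 10.9 50.4
38 [-6.4  3.  -0.1] 10.8 50.3
44 [-7.   2.8  1.2] 10.9 50.1
50 [-6.5  3.3  1.8] 10.8 50.3
56 [-4.8  2.9  3.4] 10.5 50.6
61 [-4.7  3.5  4.4] 10.8 51.0
31.0 [-2.47206646  3.33493569  6.17238944]
{'left': (0.001, 85, 5.0), 'middle': None, 'right': (0.013, 78, 4.9)}
```

View pics/e.png

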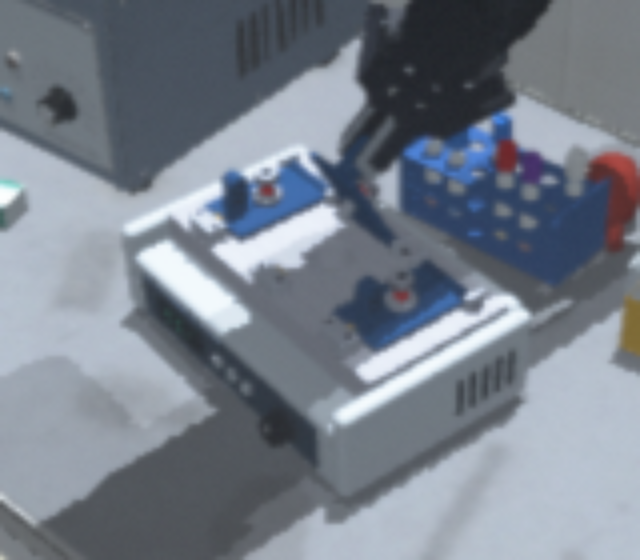

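The picture shows the middle cover held well open at (365,200). The left (265,195) and right (400,300) covers are shut with their bolts proud.

```bash
python3 -c "
from workcell import env
print(env.close_job())"
```

```text
the job is handed in; nothing more can be done
None
```

The job is handed in: all three covers were pressed shut and the bolts tapped left to right, the middle one sank, and the gripper now holds the middle cover open at about 60°, with the left and right covers still shut; the judge's result was not shown.

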